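# Case the large sharpening stone and hold it up level

### The arm

A 6-joint arm with a two-finger parallel gripper is mounted at the origin on the work surface. World frame = base frame: x ahead of the robot, y to its left, z up, the work surface at z = 0. Lengths are in mm, angles in rad, forces in N, time in s.
With the tool pointing down it reaches from about 275 to 875 mm from the base axis. Payload 12.5 kg.
Tool frame: the origin (TCP) lies midway between the tips of the shut fingers; the grasp point (between the pads) lies 19 mm behind it; z points along the fingers, y is the line along which they close (so a half turn about z gives the same grasp; the last joint's range is limited). The gripper opens to 85 mm and grips with 20 to 120 N. Pads are 22 mm wide; open, the fingers measure 114 mm over their backs; the gripper's body (76 mm by 85 mm) begins 54 mm behind the grasp point. The pads swing forward as they close: fully open they stand 13 mm farther back than shut.
Start: joints at [1.125, 0.351, 1.652, -0, 1.139, -0.085], TCP at [194.131, 514.585, 231.29] pointing down, gripper open.
Joint ranges: [-2.75, 2.75], [-0.79, 2.1], [0.01, 2.65], [-1.57, 4.71], [0.07, 3.14], [-2.87, 2.87]. Speed limits (rad/s): [2.22, 2.22, 2.79, 3.14, 3.14, 3.14].

### API

Orientations are given as a rotation vector (axis times angle).
In Python, from station import manip gives the robot as it stands.
- The arm moves only by the shell command python3 -m handwheel 'ROWS' [FORCE]. ROWS is JSON, a list of rows, each a list of 7 numbers: the opening in per cent of the stroke, from 0 (shut) to 100 (fully open), then the shift along the tool's x, y, z in mm, then the turn, a rotation vector about the tool's x, y, z in degrees. A call has 1 to 12 rows; each row is the pose to reach, as a shift and turn from the pose commanded when the call began, along the tool's axes at that moment; what a row does not reach only later rows make up. A row lasts 1/10 s, in which the tool goes at most 50 mm and 8.59 degrees, less where a joint would pass 70% of its speed; a pose out of reach is approached as far as the arm can. A call with a gripper value outside its range is refused whole. The fingers move at their own pace and stop on an object; FORCE is the grip in N (left out, the last holds). Time passes only in rows, so rows that repeat a pose let the fingers close. It gives the time, the measured TCP pose, the force, the opening and the grip force at its end, in the units of the state.
- manip.state(): the state, without advancing time (a new reading comes with each control period).
- manip.read_camera(name): name is "side" or "top" or "wrist"; returns (picture, depth): 420x560x3 uint8, red, green, blue; 420x560 float32, mm along the optical axis (not along the pixel's ray), 0 where there is no reading.
- manip.camera_params(name): a dict with "vfov" (degrees; the focal length in pixels is half the picture's height over the tangent of half this angle, whatever the lens; pixels are square), "cx", "cy" (the principal point, pixels), "distortion" ([k1, k2, p1, p2, k3] as OpenCV has them; the pictures are not rectified), "eye" and "rotation" of the camera in the world. Camera axes: x right, y up, looking along -z (the intrinsics and any distortion apply to the point x, -y, -z); pixel columns grow to the right and rows downward; lengths in mm; the calibration is good to about 2 mm. A picture is of the moment at which its call begins: read the wrist's pose just before it. camera_params takes no time and is no camera call; for the wrist camera it gives the pose at the moment of the call.
- manip.sign_off(): hands the job in; it is judged then, once.
The state is a dict: "time": time; "joints": joint angles; "joint_velocities": joint speeds; "joint_torque": joint torques, N m; "position": TCP position; "tool_rot": TCP orientation; "ft_force": force on the tool from outside, world axes, zero at the start; "wrist_torque": the same for the moment, N m; "grip_width": opening from 0.0 (shut) to 1.0 (fully open); "grasp_force": force on a finger pad.
Only numpy, scipy, OpenCV 4.12 (cv2) and the standard library are available. Lean on these libraries where they do the work, as an engineer would, in place of code of your own. Each camera call takes 0.05 s, during which the arm holds its last target. There are 200 camera calls.

### The job

The carver has finished with the large sharpening stone: set its matching lid down (do not drop it) on the large case where it lies on the sharpening board. Then take the closed case low enough to carry the case itself and not just its lid, lift it up at least 10 cm clear of the board and hold it there over the board, level and still with the lid in place, for at least 2 seconds, and finish while still holding it up like that for the carver to take: do not put it down or let go. Leave the small stone, the small lid and the other tools where they are, and never tip the large case or its lid over.

Things in the scene. Friction and masses are not known exactly. Their poses are not given: they have to be found in the camera images.
- large_case: Large cased sharpening stone, lid off, 0.4 to 0.6 kg, one rigid piece: dark wooden block 170 (x) x 68 (y) x 28 high, with a grey stone 150 x 48 central on top standing 11 proud of the wood. Origin: centre of its underside; x along its length, z up. Loose on the board beside the small case, either side, long axis near the board's x, 45 free on both sides of it. 50 high with its lid on.
- large_lid: Lid of the large case, 0.1 to 0.16 kg: dark wooden cap 166 (x) x 64 (y) x 22 high, its cavity 157 x 55 x 13 deep, open downwards (3.5 clearance round the stone). Origin: centre of its open underside; x along its length, z up. Lies open side down on the bench. Either way round fits; fully home, its origin is 28 above the case's; the case's wood shows 2 wider all round.
- small_case: Small cased sharpening stone without its lid, 120 x 58 x 28 high with a stone 100 x 38 standing 11 proud; origin at the centre of its underside, x along its length. Lies on the board beside the large case. Not to be moved.
- small_lid: Lid of the small case, 116 x 54 x 22 high; origin at the centre of its underside, x along its length. Lies on the bench; its place and the large lid's are exchanged at random. Not to be moved.
- board: Sharpening board, fixed to the bench: plywood 230 (x) x 250 (y) x 15 thick, with a stop strip 20 wide standing 20 above it along its +x edge. Origin: centre of its underside, on the bench; z up. The cases stand on its top, 15 above the bench.
- gouge_a: Carving gouge with octagonal wooden handle, 245 long, 28 high, lying on the bench at the back, beyond the lids. Origin: on the bench under the joint of handle and blade; handle to -x. Not to be moved.
- gouge_b: Carving gouge, 260 long, 28 high, lying to the left of the board. Origin: on the bench under the joint of handle and blade; handle to -x. Not to be moved.
- mallet: Round wooden carver's mallet standing on its head, 100 diameter, 238 high, at the right. Origin: centre of its underside. Not to be moved.
- bottle: Clear water bottle with a cap, 66 diameter, 205 high, standing at the left, beyond the board. Origin: centre of its underside. Not to be moved.
- strop: Leather-faced strop paddle lying on the bench at the right, 270 long (blade 180 x 50 x 15, handle 90). Origin: on the bench, 60 from the handle end of the blade; x along it, handle to -x. Not to be moved.
- slip_stone: Flat slip stone 90 x 40 x 9 lying on the bench nearest the robot. Origin: centre of its underside. Not to be moved.
Things that resemble listed ones, but are neither listed nor needed, are in the scene too. What is shaped like the large_case but red is not meant. What is shaped like the large_lid but purple is not meant.

How it is judged (in metres and radians):
On the way, in this order (a step that is already met when the one before it is completed fails the run):
1. the large lid sits fully home on the large case while the case stands on the board (x of large_lid in the frame of large_case between -0.007 and 0.007 m and y of large_lid in the frame of large_case between -0.006 and 0.006 m and z of large_lid in the frame of large_case between 0.0255 and 0.031 m and angle between the x axis of large_lid and the x axis of large_case, either way round below 0.08 rad and angle between the z axis of large_lid and the z axis of large_case, either way round below 0.06 rad and height (world z) of large_case below 0.03 m), for 0.3 s.
2. the closed case is held by the fingers at least 95 mm above the board and over it, level and still, for 2 s (x of large_lid in the frame of large_case between -0.007 and 0.007 m and y of large_lid in the frame of large_case between -0.006 and 0.006 m and z of large_lid in the frame of large_case between 0.0255 and 0.031 m and angle between the x axis of large_lid and the x axis of large_case, either way round below 0.08 rad and angle between the z axis of large_lid and the z axis of large_case, either way round below 0.06 rad and height (world z) of large_case above 0.11 m and horizontal distance between large_case and board below 0.15 m and angle between large_case's own z axis and vertical below 0.1 rad and angle between large_lid's own z axis and vertical below 0.12 rad and linear speed of large_case below 0.02 m/s and angular speed of large_case below 0.15 rad/s and contact force between large_case and the fingers above 2 N and contact force between large_case and board below 0.05 N and contact force between large_case and mallet below 0.05 N and contact force between large_case and bottle below 0.05 N), for 2 s.
At the end, for the whole second after the job is handed in: The fingers hold the large case, its underside over 95 mm above the board's top and its centre within 150 mm of the board's, off board, mallet and bottle, level to 0.10 rad, slower than 20 mm/s and 0.15 rad/s; its lid is home on the wood, within 7 mm along, 6 mm across and 0.08 rad (all of step 2); the arm keeps its last pose, push and grip.
It fails at once if the small case or the small lid is moved by more than 25 mm or knocked over (distance of any of small_case, small_lid from where it was at the start of the episode above 0.025 m or angle between any of small_case, small_lid's own z axis and vertical above 0.4 rad).
It fails at once if a gouge, the mallet, bottle, strop or slip stone is moved by more than 25 mm or knocked over (distance of any of gouge_a, gouge_b, mallet, bottle, strop, slip_stone from where it was at the start of the episode above 0.025 m or angle between any of gouge_a, gouge_b, mallet, bottle, strop, slip_stone's own z axis and vertical above 0.4 rad).
It fails at once if the large case or its lid is tipped by more than 0.5 rad (angle between any of large_case, large_lid's own z axis and vertical above 0.5 rad).
It fails at once if the large lid is dropped from more than about 12 mm (falls free at over 0.5 m/s) (linear speed of large_lid above 0.5 m/s and contact force between large_lid and the fingers below 0.02 N and contact force between large_lid and large_case below 0.02 N).
It also fails if it takes over 58 s, if anything falls off the work surface, if the arm or the gripper's body presses on something with over 40 N, if the wrist force passes 120 N, or if a joint passes its speed limit or range.

## Working session

There is one attempt and no reset: what is moved stays moved. The work goes in short steps, Python scripts to look and compute and a shell command to move; the robot and the scene stay as the last step left them, time stands still between calls to the robot, and variables do not carry over. Pictures are saved under pics/ and viewed, at most 10 in all, crops included, and the job is handed in when it is done.

```bash
mkdir -p pics
cat > h.py <<'E'
import numpy as np, cv2
from station import manip
def snap(name,fn):
    p=manip.camera_params(name); im,d=manip.read_camera(name)
    np.savez(f'{fn}.npz',im=im,d=d,**{k:np.array(v) for k,v in p.items()})
    cv2.imwrite(f'pics/{fn}.png',im[:,:,::-1]); return im,d,p
def load(fn):
    z=np.load(f'{fn}.npz'); return z['im'],z['d'],z
def K(p):
    f=210/np.tan(np.radians(float(p['vfov']))/2)
    return np.array([[f,0,float(p['cx'])],[0,f,float(p['cy'])],[0,0,1]])
def rays(p,px):
    u=cv2.undistortPoints(np.array(px,float).reshape(-1,1,2),K(p),np.array(p['distortion'],float)).reshape(-1,2)
    R=np.array(p['rotation'],float)
    if R.shape!=(3,3): R=cv2.Rodrigues(R)[0]
    return np.c_[u[:,0],-u[:,1],-np.ones(len(u))]@R.T, np.array(p['eye'],float)
def onz(p,px,z):
    r,e=rays(p,px); return e+r*((z-e[2])/r[:,2])[:,None]
def cloud(p,d):
    v,u=np.mgrid[0:420,0:560]; r,e=rays(p,np.c_[u.ravel(),v.ravel()])
    P=e+r*d.ravel()[:,None]; P[d.ravel()<=0]=np.nan; return P.reshape(420,560,3)
E
python3 - <<'E'
from h import *
print(manip.state())
for n in('top','side'):
    im,d,p=snap(n,n+'0'); print(p)
E
```

```text
{'time': 0.0, 'joints': array([ 1.12540829e+00,  3.51245685e-01,  1.65248869e+00,  1.13004266e-05,
        1.13907755e+00, -8.46269471e-02]), 'joint_velocities': array([ 0.00084596, -0.00127683, -0.00023779, -0.00084873, -0.00102911,
       -0.00057917]), 'joint_torque': array([-3.02613280e-04, -5.06097972e+01, -2.91405129e+01, -1.17594896e-04,
        4.66074634e-03,  1.15955309e-04]), 'position': array([193.97597677, 514.27792289, 230.72868979]), 'tool_rot': array([-5.63562301e-01, -3.09029609e+00,  1.84395170e-03]), 'ft_force': array([-0.63685315, -0.76287156,  0.42386868]), 'wrist_torque': array([-0.00541478, -0.01477072, -0.00968625]), 'grasp_force': 0.0, 'grip_width': 1.0038946267297972}
{'vfov': 54.200152414790786, 'cx': 276.86861490238374, 'cy': 200.5155789499854, 'distortion': array([0.01237413, 0.        , 0.        , 0.        , 0.        ]), 'eye': array([ 309.08020892,   -5.02185385, 1360.75492725]), 'rotation': array([ 0.09458884, -0.07250248, -1.59531074])}
{'vfov': 47.98682540452743, 'cx': 287.69999185109464, 'cy': 212.5957433741255, 'distortion': array([0.03602089, 0.        , 0.        , 0.        , 0.        ]), 'eye': array([-100.65222825, -628.47120375, 1035.63347435]), 'rotation': array([ 0.67582961, -0.25887501, -0.66709562])}
```

View pics/top0.png

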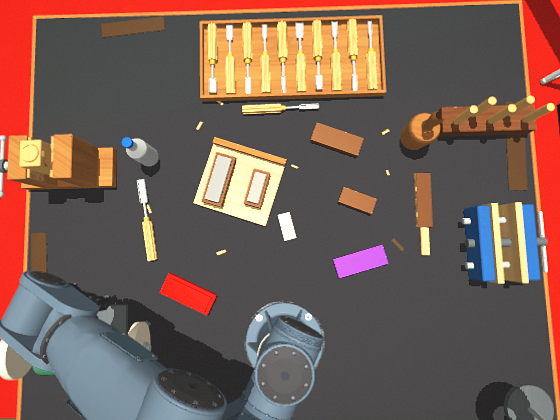

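View pics/side0.png

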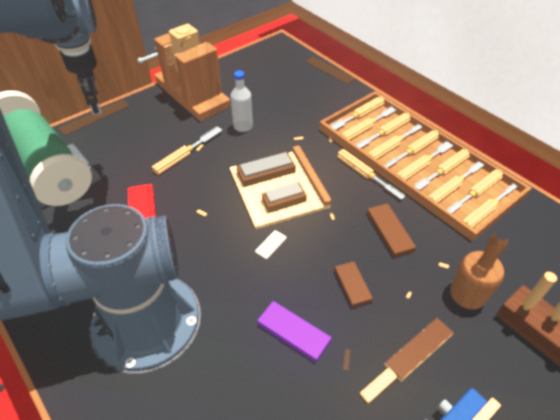

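Top view: the large case (dark wood, grey stone) is on the board at (219,180) and the small case at (257,188).
- Could be taken for the large lid: brown block (337,139), smaller brown block (357,201, small lid) and purple block (360,261, excluded).
- Could be taken for the large case: red case (188,294, excluded) and small case (257,188).
- Choice: case (219,180) and lid (337,139). Next I measure them and check in one crop.

```bash
cat > m.py <<'E'
from h import *
im,d,p=load('top0'); P=cloud(p,d)
def rect(name,roi,zlo,zhi):
    u0,u1,v0,v1=roi; Q=P[v0:v1,u0:u1].reshape(-1,3)
    m=(Q[:,2]>zlo)&(Q[:,2]<zhi); mk=(m.reshape(v1-v0,u1-u0)).astype(np.uint8)
    n,l,s,_=cv2.connectedComponentsWithStats(mk); k=1+s[1:,4].argmax(); Q=Q[(l==k).ravel()]
    (c,wh,a)=cv2.minAreaRect(Q[:,:2].astype(np.float32))
    b=cv2.boxPoints((c,wh,a)); e=b[1]-b[0]; f=b[2]-b[1]; L=e if np.hypot(*e)>np.hypot(*f) else f
    ang=(np.degrees(np.arctan2(L[1],L[0]))+90)%180-90
    print(name,'c',np.round(c,1),'size',np.round(wh,1),'ang %.2f'%ang,'z med %.1f'%np.median(Q[:,2]),len(Q))
rect('lid',(300,375,110,165),12,30)
rect('smalllid',(330,385,180,220),12,30)
rect('purple',(325,395,240,285),12,30)
rect('largecase',(195,243,145,215),32,65)
rect('large stone',(195,243,145,215),48,65)
rect('smallcase',(242,275,160,215),32,65)
rect('board',(185,295,130,235),8,22)
a=cv2.resize(im[105:240,180:395],None,fx=3.6,fy=3.6,interpolation=cv2.INTER_CUBIC)
cv2.imwrite('pics/crop0.png',a[:,:,::-1])
E
python3 m.py
```

```text
lid c [ 653.4 -190.6] size [164.9  65.5] ang 69.32 z med 21.8 968
smalllid c [ 446.6 -249.2] size [116.   54.6] ang 67.81 z med 21.7 595
purple c [ 249.2 -250.7] size [ 64.1 167.2] ang -74.86 z med 21.9 1037
largecase c [526.1 201.7] size [ 69.1 170. ] ang -17.37 z med 51.8 1102
large stone c [526.3 202.3] size [ 54.5 155.3] ang -17.03 z med 54.1 691
smallcase c [493.6  78. ] size [ 58.1 120. ] ang -17.17 z med 50.5 660
board c [512.1 138. ] size [250.4 213.4] ang 70.85 z med 15.2 2895
```

View pics/crop0.png

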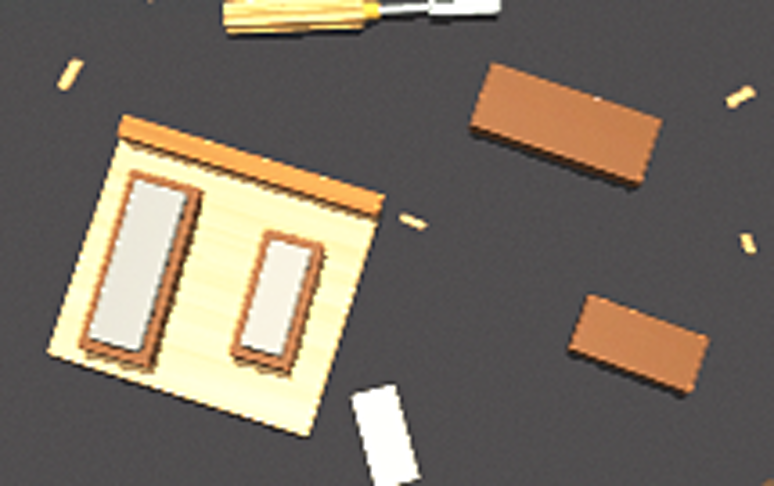

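Crop: the large lid (brown, 166x64) is at crop (567,125) and the case with its grey stone at (140,270). The sizes match the description, the heights are right (22, 43/54), and both are in reach. Next: the shift to above the lid.

```bash
cat > go.py <<'E'
import sys; from h import *
from scipy.spatial.transform import Rotation as Ro
x,y,z,yaw=map(float,sys.argv[1:5]); s=manip.state(); R0=Ro.from_rotvec(s['tool_rot'])
a=np.radians(yaw); Y=np.array([np.cos(a),np.sin(a),0]); Z=np.array([0,0,-1.]); X=np.cross(Y,Z)
R=Ro.from_matrix(np.c_[X,Y,Z])
print('t',s['time'],'pos',s['position'].round(1),'shift',R0.inv().apply(np.array([x,y,z])-s['position']).round(1),'turn',np.degrees((R0.inv()*R).as_rotvec()).round(2),'j',s['joints'].round(2),'F',s['ft_force'].round(1),'g',s['grip_width'],s['grasp_force'])
E
python3 go.py 653.4 -190.6 130 -20.7
python3 - <<'E'
from h import *
im,d,p=load('top0');P=cloud(p,d)
for n,u,v in(('bottle',140,150),('mallet',420,130)): print(n,P[v,u].round())
E
```

```text
t 0.1 pos [194.  514.3 230.8] shift [-678.7 -497.3  101.3] turn [-5.000e-02  4.000e-02  9.003e+01] j [ 1.13  0.35  1.65  0.    1.14 -0.08] F [-0.6  0.2 -0.3] g 0.9983732342228856 0.0
bottle [604. 421. 146.]
mallet [ 646. -433.  125.]
```

```bash
python3 -m handwheel '[[100,-40,-29,0,0,0,6],[100,-80,-58,0,0,0,14],[100,-120,-88,0,0,0,22],[100,-160,-117,0,0,0,30],[100,-200,-146,0,0,0,38],[100,-240,-176,0,0,0,46],[100,-280,-205,0,0,0,54],[100,-320,-234,0,0,0,62],[100,-360,-264,0,0,0,70],[100,-400,-293,0,0,0,78],[100,-440,-322,0,0,0,86],[100,-480,-352,0,0,0,90]]' 40; python3 go.py 653.4 -190.6 120 -20.7
```

```text
time: 1.3
position: [519.6, 13.8, 231.1]
tool_rot: [-2.589, -1.779, 0.0]
ft_force: [0.9, 1.0, -0.2]
grip_width: 0.997
grasp_force: 0.0
t 1.3 pos [519.6  13.8 231.1] shift [-142.9  198.2  111.1] turn [-0.02 -0.   -0.29] j [-0.06  0.3   1.73  0.    1.12  0.3 ] F [ 0.9  1.  -0.2] g 0.9970210232731612 0.0
```

```bash
python3 -m handwheel '[[100,-25,35,0,0,0,0],[100,-50,70,10,0,0,0],[100,-75,105,35,0,0,0],[100,-100,138,60,0,0,0],[100,-125,172,85,0,0,0],[100,-138,192,100,0,0,0],[100,-142,197,110,0,0,0],[100,-143,198,111,0,0,0],[100,-143,198,111,0,0,0]]'; python3 go.py 653.4 -190.6 0 -20.7
python3 - <<'E'
from h import *
im,d,p=snap('wrist','w1'); P=cloud(p,d)
m=(np.abs(P[...,2]-22)<6)&(np.hypot(P[...,0]-653,P[...,1]+190)<130); print(m.sum())
Q=P[m]; c,wh,a=cv2.minAreaRect(Q[:,:2].astype(np.float32)); print(c,wh,a,np.median(Q[:,2]))
E
```

```text
time: 2.2
position: [653.4, -187.0, 120.7]
tool_rot: [-2.583, -1.787, 0.0]
ft_force: [-0.6, 0.1, -0.6]
grip_width: 0.999
grasp_force: 0.0
t 2.2 pos [ 653.4 -187.   120.7] shift [ -3.4   1.3 120.7] turn [-0.02 -0.01  0.06] j [-0.35  0.7   1.37  0.    1.07  0.01] F [-0.6  0.1 -0.6] g 0.9993656096352658 0.0
19942
(682.0516967773438, -192.1722869873047) (189.88381958007812, 112.70421600341797) 69.01962280273438 21.38933271604766
```

View pics/w1.png

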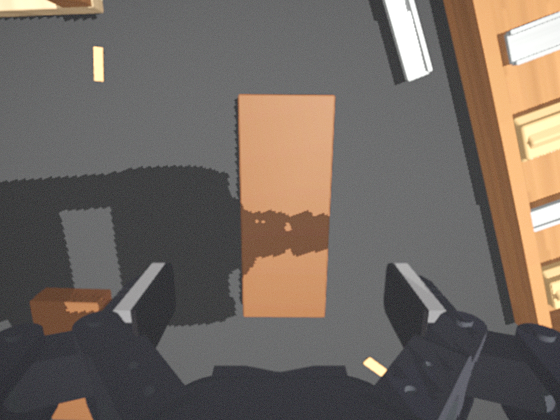

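Wrist view: the lid's top face has corners at about (238,95), (335,95), (327,317) and (243,317), between the open fingers. Next I check its centre from these corners.

```bash
python3 go.py 653.4 -190.6 0 -20.7
python3 - <<'E'
from h import *
im,d,p=load('w1'); P=onz(p,[(238,95),(335,95),(327,317),(243,317)],22); print(P.round(1),P.mean(0))
e=(P[0]+P[1]-P[2]-P[3])/2; print(np.hypot(*e[:2]),np.degrees(np.arctan2(e[1],e[0])), np.hypot(*(P[0]-P[1])))if 0 else print(e, np.degrees(np.arctan2(e[1],e[0])), np.linalg.norm(P[0]-P[1]),np.linalg.norm(P[2]-P[3]))
E
```

```text
t 2.25 pos [ 653.7 -186.9  121.3] shift [ -3.6   1.  121.3] turn [ 0.04 -0.01  0.08] j [-0.35  0.7   1.37  0.    1.07  0.01] F [-0.9  0.6  1.1] g 1.003377274300104 0.0
[[ 655.3 -106.    22. ]
 [ 714.5 -128.3   22. ]
 [ 657.3 -282.6   22. ]
 [ 596.2 -259.6   22. ]] [ 655.84082138 -194.10996332   22.        ]
[ 5.80889630e+01  1.53912488e+02 -2.84217094e-14] 69.32271459313212 63.19706902318991 65.29152866778514
```

The wrist and top cameras disagree by about 4 mm along the lid. I'll look at the case from the same relative pose, so the camera bias can be told apart and cancelled.

```bash
python3 go.py 526.1 201.7 152.7 72.8
```

```text
t 2.25 pos [ 653.7 -186.9  121.3] shift [ 318.8 -256.3  -31.5] turn [ 4.000e-02  3.000e-02 -9.342e+01] j [-0.35  0.7   1.37  0.    1.07  0.01] F [-0.9  0.6  1.1] g 1.003377274300104 0.0
```

```bash
python3 -m handwheel '[[100,10,-8,-32,0,0,-8],[100,45,-36,-50,0,0,-16],[100,80,-64,-60,0,0,-24],[100,115,-92,-60,0,0,-32],[100,150,-120,-60,0,0,-40],[100,185,-148,-60,0,0,-48],[100,220,-176,-55,0,0,-56],[100,255,-204,-50,0,0,-64],[100,285,-228,-40,0,0,-72],[100,310,-248,-34,0,0,-80],[100,319,-256,-32,0,0,-88],[100,319,-256,-32,0,0,-93.4]]'; python3 -m handwheel '[[100,0,0,0,0,0,0],[100,0,0,0,0,0,0]]'
python3 - <<'E'
from h import *
im,d,p=snap('wrist','w2')
E
python3 go.py 526.1 201.7 152.7 72.8
```

```text
time: 3.45
position: [525.3, 203.4, 153.2]
tool_rot: [0.458, 3.107, 0.001]
ft_force: [0.1, 0.3, -0.4]
grip_width: 1.0
grasp_force: 0.0
time: 3.65
position: [526.7, 201.2, 153.2]
tool_rot: [0.475, 3.104, 0.001]
ft_force: [-0.0, -1.1, 0.3]
grip_width: 1.002
grasp_force: 0.0
t 3.7 pos [526.8 201.  153. ] shift [0.8 0.5 0.3] turn [ 0.03  0.05 -0.22] j [ 0.28  0.47  1.69 -0.    0.98 -0.98] F [-0.3  0.3  0.6] g 0.9961024785539648 0.0
```

View pics/w2.png

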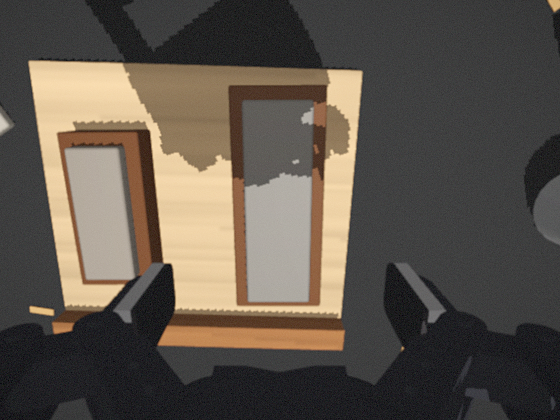

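Wrist view: stone corners at about (242,99), (314,99), (311,303) and (247,303); wood from (230,86) to (320,305). Next I get both poses from wrist depth and corners.

Run:
```python
from h import *
def f(fn,seed,lo,hi,corners,z,tcp,yaw):
    im,d,p=load(fn); P=cloud(p,d); m=((P[...,2]>lo)&(P[...,2]<hi)).astype(np.uint8); m[330:]=0
    m=cv2.morphologyEx(m,cv2.MORPH_OPEN,np.ones((3,3)))
    l=cv2.connectedComponents(m)[1]; k=l==l[seed[1],seed[0]]; Q=P[k]
    (c,wh,a)=cv2.minAreaRect(Q[:,:2].astype(np.float32)); b=cv2.boxPoints((c,wh,a))
    e=b[1]-b[0];g=b[2]-b[1];L=e if e@e>g@g else g; ang=np.degrees(np.arctan(L[1]/L[0]))
    C=onz(p,corners,z).mean(0)[:2]
    A=np.radians(yaw); Y=np.array([np.cos(A),np.sin(A)]); X=np.array([-Y[1],Y[0]])  # cross(Y,-z)
    X=np.cross([*Y,0],[0,0,-1])[:2]
    for n,q in(('depth',np.array(c)),('corner',C)):
        print(fn,n,q.round(1),'tool x,y of centre',round((q-tcp)@X,1),round((q-tcp)@Y,1))
    print('  size',np.round(wh,1),'ang',round(ang,2),'z',np.median(Q[:,2]).round(1),k.sum())
f('w1',(285,150),12,30,[(238,95),(335,95),(327,317),(243,317)],22,np.array([653.5,-187.]),-20.7)
f('w2',(280,250),48.5,65,[(242,99),(314,99),(311,303),(247,303)],54,np.array([526.7,201.1]),73.0)
f('w2',(280,250),32,65,[(242,99),(314,99),(311,303),(247,303)],54,np.array([526.7,201.1]),73.0)
```

```text
w1 depth [ 655.3 -194.3] tool x,y of centre -6.2 4.3
w1 corner [ 655.8 -194.1] tool x,y of centre -5.8 4.7
  size [166.7  64.4] ang 69.02 z 21.4 19921
w2 depth [527.1 199.8] tool x,y of centre -0.8 -1.1
w2 corner [527.2 200.2] tool x,y of centre -0.8 -0.7
  size [ 48.1 149.3] ang -17.25 z 53.5 13519
w2 depth [527.2 199.8] tool x,y of centre -0.8 -1.1
w2 corner [527.2 200.2] tool x,y of centre -0.8 -0.7
  size [ 68.4 169.4] ang -17.32 z 53.0 20192
```

The wrist readings have the right sizes, and the top camera is off by about (1.4,-2.8) in the world. I trust the wrist: lid (655.3,-194.3) at 69.1°, case (527.1,199.9) at -17.25°. Back to the lid.

```bash
python3 go.py 655.3 -194.3 75 -20.9
```

```text
t 3.7 pos [526.8 201.  153. ] shift [-240.9 -338.7   78. ] turn [7.000e-02 1.000e-02 9.348e+01] j [ 0.28  0.47  1.69 -0.    0.98 -0.98] F [-0.3  0.3  0.6] g 0.9961024785539648 0.0
```

```bash
python3 -m handwheel '[[100,-12,-17,-10,0,0,8],[100,-36,-50,-10,0,0,16],[100,-60,-84,-10,0,0,24],[100,-84,-118,-10,0,0,32],[100,-108,-152,-10,0,0,40],[100,-132,-186,-10,0,0,48],[100,-156,-220,0,0,0,56],[100,-180,-253,15,0,0,64],[100,-204,-287,30,0,0,72],[100,-228,-320,50,0,0,80],[100,-239,-336,70,0,0,88],[100,-241,-338.7,78,0,0,93.5]]'; python3 -m handwheel '[[100,0,0,0,0,0,0],[100,0,0,0,0,0,0],[100,0,0,0,0,0,0]]'; python3 go.py 655.3 -194.3 1 -20.9
```

```text
time: 4.9
position: [655.7, -196.7, 72.2]
tool_rot: [-2.594, -1.77, 0.002]
ft_force: [-1.1, 0.8, -0.9]
grip_width: 0.999
grasp_force: 0.0
time: 5.2
position: [656.8, -193.7, 75.4]
tool_rot: [2.583, 1.787, 0.001]
ft_force: [0.4, 0.2, 0.3]
grip_width: 1.001
grasp_force: 0.0
t 5.2 pos [ 656.8 -193.7   75.4] shift [-1.1 -1.3 74.4] turn [ 0.08 -0.    0.25] j [-0.35  0.76  1.38  0.    1.    0.01] F [0.4 0.2 0.3] g 1.000999692643092 0.0
```

```bash
python3 -m handwheel '[[100,0,0,10,0,0,0.2],[100,-0.5,-0.5,24,0,0,0.2],[100,-1,-1,38,0,0,0.2],[100,-1,-1,52,0,0,0.2],[100,-1,-1,62,0,0,0.2],[100,-1,-1,70,0,0,0.2],[100,-1,-1,74,0,0,0.2],[100,-1,-1,74,0,0,0.2],[100,-1,-1,74,0,0,0.2]]'; python3 go.py 655.3 -194.3 1 -20.9
```

```text
time: 6.1
position: [655.4, -194.7, 0.7]
tool_rot: [2.588, 1.78, 0.001]
ft_force: [-0.3, 0.5, -0.7]
grip_width: 1.003
grasp_force: 0.0
t 6.1 pos [ 655.4 -194.7    0.7] shift [ 0.3 -0.2 -0.3] turn [ 0.04  0.   -0.07] j [-0.36  0.86  1.4  -0.    0.88  0.01] F [-0.3  0.5 -0.7] g 1.0029351827208521 0.0
```

```bash
python3 -m handwheel '[[60,0,0,0,0,0,0],[60,0,0,0,0,0,0],[60,0,0,0,0,0,0],[50,0,0,0,0,0,0],[40,0,0,0,0,0,0],[30,0,0,0,0,0,0],[30,0,0,0,0,0,0],[20,0,0,0,0,0,0],[20,0,0,0,0,0,0]]' 40; python3 go.py 655.3 -194.3 1 -20.9
```

```text
time: 7.0
position: [655.6, -194.8, 1.1]
tool_rot: [2.588, 1.78, 0.001]
ft_force: [-1.0, -0.3, 6.5]
grip_width: 0.742
grasp_force: 45.2
t 7.0 pos [ 655.6 -194.8    1.1] shift [ 0.4 -0.4  0.1] turn [ 0.07  0.   -0.07] j [-0.36  0.86  1.4  -0.    0.88  0.01] F [-1.  -0.3  6.5] g 0.741717374285708 45.248225927352905
```

Gripped: 0.742 of the stroke is 63 mm. Lift and check the lid in the hand.

```bash
python3 -m handwheel '[[20,0,0,-3,0,0,0],[20,0,0,-10,0,0,0],[20,0,0,-22,0,0,0],[20,0,0,-40,0,0,0],[20,0,0,-60,0,0,0],[20,0,0,-80,0,0,0],[20,0,0,-98,0,0,0],[20,0,0,-110,0,0,0],[20,0,0,-117,0,0,0],[20,0,0,-120,0,0,0],[20,0,0,-120,0,0,0],[20,0,0,-120,0,0,0]]'; python3 go.py 527.1 199.9 121 72.75
python3 - <<'E'
from h import *
im,d,p=snap('wrist','w3'); P=cloud(p,d); s=manip.state()
m=((P[...,2]>130)&(P[...,2]<155)).astype(np.uint8); m[330:]=0; m=cv2.morphologyEx(m,cv2.MORPH_OPEN,np.ones((3,3)))
l=cv2.connectedComponents(m)[1]; Q=P[l==l[150,285]]
print(s['position'],cv2.minAreaRect(Q[:,:2].astype(np.float32)),np.median(Q[:,2]))
A=np.c_[Q[:,:2]-Q[:,:2].mean(0),np.ones(len(Q))]; print('tilt',np.linalg.lstsq(A,Q[:,2],rcond=None)[0])
E
```

```text
time: 8.2
position: [654.7, -194.5, 119.5]
tool_rot: [-2.588, -1.779, 0.001]
ft_force: [0.7, -0.7, -1.6]
grip_width: 0.736
grasp_force: 44.4
t 8.2 pos [ 654.7 -194.5  119.5] shift [ 322.6 -260.4   -1.2] turn [-6.000e-02 -6.000e-02 -9.372e+01] j [-0.36  0.71  1.36 -0.    1.07  0.01] F [ 0.7 -0.7 -1.6] g 0.735946562351001 44.41940277814865
[ 654.74662115 -194.49506633  119.4545015 ] ((666.7041625976562, -163.52999877929688), (101.24958038330078, 90.91374206542969), 68.7326889038086) 139.77710374434866
tilt [-5.28543880e-03 -1.12113106e-02  1.40057247e+02]
```

View pics/w3.png

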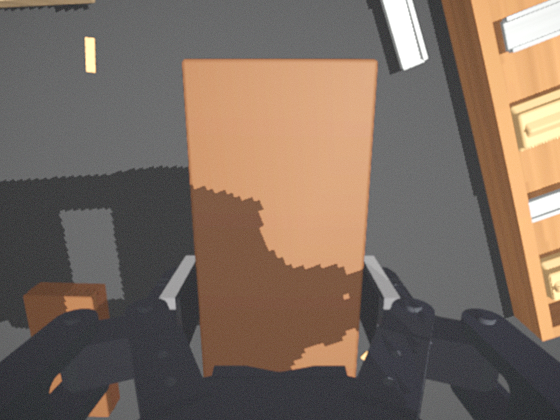

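Wrist view: the lid is held level between the pads, its far edge from (184,60) to (377,60) and its sides running down to about (203,377) and (357,377). Next: its offset in the hand.

Run:
```python
from h import *
im,d,p=load('w3'); P=onz(p,[(184,60),(377,60),(357,377),(203,377)],140.4)
t=np.array([654.9,-194.5]); A=np.radians(-20.85); Y=np.array([np.cos(A),np.sin(A)]); X=np.array([-Y[1],Y[0]])
for q in P: print(((q[:2]-t)@X).round(1),((q[:2]-t)@Y).round(1))
```

```text
82.9 -30.5
82.8 31.3
-39.1 32.1
-39.0 -31.7
```

```bash
python3 -m handwheel '[[20,6,-5,0,0,0,-2],[20,20,-16,0,0,0,-6],[20,40,-32,0,0,0,-12],[20,65,-52,0,0,0,-19],[20,91,-73,0,0,0,-26.5],[20,117,-94,0,0,0,-34],[20,143,-115,0,0,0,-41.5],[20,169,-136,0,0,0,-49],[20,195,-157,0,0,0,-56.5],[20,221,-178,0,0,0,-64],[20,247,-199,0,0,0,-71.5],[20,270,-218,0,0,0,-78.5]]'; python3 go.py 527.1 199.9 85 72.75
```

```text
time: 9.45
position: [547.1, 137.2, 120.1]
tool_rot: [-0.867, -3.019, 0.0]
ft_force: [0.2, 0.9, -1.9]
grip_width: 0.737
grasp_force: 44.4
t 9.45 pos [547.1 137.2 120.1] shift [50.2 42.5 35.1] turn [-1.000e-02 -2.000e-02 -1.479e+01] j [ 0.16  0.51  1.71  0.    0.92 -0.85] F [ 0.2  0.9 -1.9] g 0.7366690468182464 44.38957393169403
```

```bash
python3 -m handwheel '[[20,18,15,2,0,0,-5],[20,33,28,8,0,0,-9],[20,43,36,16,0,0,-12],[20,48,41,25,0,0,-14],[20,50,42.5,31,0,0,-14.8],[20,50.2,42.5,35,0,0,-14.8],[20,50.2,42.5,35,0,0,-14.8],[20,50.2,42.5,35,0,0,-14.8],[20,50.2,42.5,35,0,0,-14.8]]'; python3 go.py 527.1 199.9 85 72.75
python3 - <<'E'
from h import *
for n in('side','top'): snap(n,n+'1')
im,d,p=load('side1'); a=cv2.resize(im[110:250,200:350],None,fx=4,fy=4,interpolation=cv2.INTER_CUBIC); cv2.imwrite('pics/s1c.png',a[:,:,::-1])
E
for i in 1 2 3; do python3 go.py 527.1 199.9 85 72.75; python3 -c "
from h import *
manip.read_camera('top')"; done
```

```text
time: 10.35
position: [529.0, 198.0, 85.6]
tool_rot: [0.484, 3.104, 0.0]
ft_force: [0.6, 0.9, -1.6]
grip_width: 0.736
grasp_force: 44.4
t 10.35 pos [529.  198.   85.6] shift [2.4 1.2 0.6] turn [ 0.02  0.03 -0.47] j [ 0.28  0.57  1.73 -0.    0.85 -0.99] F [ 0.6  0.9 -1.6] g 0.7355914841316014 44.37608867883682
t 10.45 pos [528.9 198.1  85.6] shift [2.2 1.1 0.6] turn [ 0.01  0.02 -0.45] j [ 0.28  0.57  1.73 -0.    0.85 -0.99] F [ 0.5 -0.7 -1.7] g 0.7356142327669816 44.37598496675491
t 10.5 pos [528.9 198.2  85.6] shift [2.2 1.1 0.6] turn [ 0.02  0.02 -0.45] j [ 0.28  0.57  1.73  0.    0.85 -0.99] F [ 0.2  0.2 -1.8] g 0.738191876806193 44.376182556152344
t 10.55 pos [528.8 198.2  85.5] shift [2.1 1.1 0.5] turn [ 0.01  0.02 -0.44] j [ 0.28  0.57  1.73 -0.    0.85 -0.99] F [-0.6  1.  -1.1] g 0.7381157024491317 44.376024305820465
```

View pics/s1c.png

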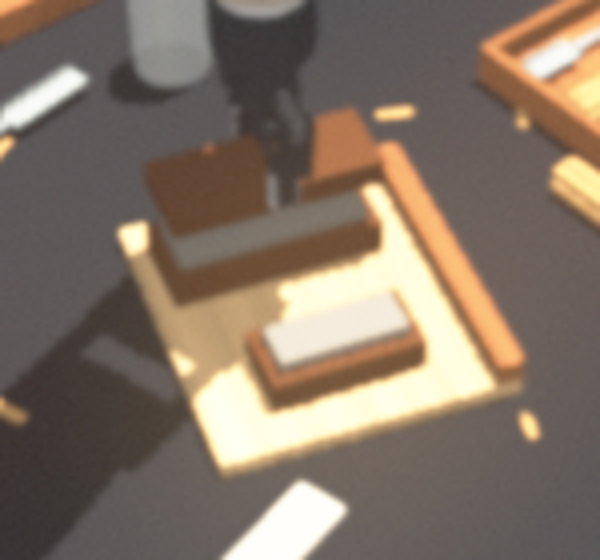

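Crop: the lid is held level above the large case, parallel to it. Correct by (2.1, 1.1, -0.4°) and lower slowly, watching the force.

```bash
python3 -m handwheel '[[20,1,0.5,4,0,0,-0.2],[20,2,1,9,0,0,-0.4],[20,2.1,1.1,14,0,0,-0.4],[20,2.1,1.1,19,0,0,-0.4],[20,2.1,1.1,23,0,0,-0.4],[20,2.1,1.1,26,0,0,-0.4],[20,2.1,1.1,26,0,0,-0.4],[20,2.1,1.1,26,0,0,-0.4]]'; python3 go.py 527.1 199.9 44 72.75
python3 -m handwheel '[[20,0,0,2,0,0,0],[20,0,0,4,0,0,0],[20,0,0,6,0,0,0],[20,0,0,8,0,0,0],[20,0,0,8,0,0,0]]';python3 go.py 527.1 199.9 44 72.75
```

```text
time: 11.4
position: [527.0, 200.0, 59.3]
tool_rot: [0.472, 3.106, 0.0]
ft_force: [-0.1, 0.1, -0.1]
grip_width: 0.735
grasp_force: 44.4
t 11.4 pos [527.  200.   59.3] shift [-0.1 -0.1 15.3] turn [ 0.    0.   -0.03] j [ 0.28  0.61  1.74 -0.    0.8  -0.99] F [-0.1  0.1 -0.1] g 0.7354709341546015 44.37813878059387
time: 11.9
position: [526.8, 200.0, 51.0]
tool_rot: [-0.472, -3.105, 0.0]
ft_force: [-0.1, -1.2, -2.1]
grip_width: 0.736
grasp_force: 44.4
t 11.9 pos [526.8 200.   51. ] shift [-0.3  0.   7. ] turn [-0.01 -0.03 -0.02] j [ 0.28  0.62  1.74  0.    0.78 -0.99] F [-0.1 -1.2 -2.1] g 0.7362163523138487 44.37826484441757
```

Lid underside is at about 50, already 4 mm over the stone's top with no contact force. Continue down to touch.

```bash
python3 -m handwheel '[[20,0,0,2,0,0,0],[20,0,0,4,0,0,0],[20,0,0,5.5,0,0,0],[20,0,0,5.5,0,0,0],[20,0,0,5.5,0,0,0]]';python3 go.py 527.1 199.9 44 72.75
python3 -m handwheel '[[20,0,0,0.5,0,0,0],[20,0,0,1,0,0,0],[20,0,0,1.5,0,0,0],[20,0,0,1.5,0,0,0],[20,0,0,1.5,0,0,0]]';python3 go.py 527.1 199.9 44 72.75
```

```text
time: 12.4
position: [527.0, 200.0, 45.8]
tool_rot: [-0.472, -3.106, -0.0]
ft_force: [0.4, -0.0, -1.8]
grip_width: 0.737
grasp_force: 44.4
t 12.4 pos [527.  200.   45.8] shift [-0.1 -0.1  1.8] turn [-0.   -0.   -0.03] j [ 0.28  0.63  1.74  0.    0.77 -0.99] F [ 0.4 -0.  -1.8] g 0.7372477560156602 44.37989562749863
time: 12.9
position: [527.0, 200.0, 44.3]
tool_rot: [0.472, 3.106, -0.0]
ft_force: [0.0, -0.3, -0.7]
grip_width: 0.74
grasp_force: 44.4
t 12.9 pos [527.  200.   44.3] shift [-0.1 -0.1  0.3] turn [-0.    0.   -0.02] j [ 0.28  0.63  1.74 -0.    0.77 -0.99] F [ 0.  -0.3 -0.7] g 0.7398130529923382 44.37902569770813
```

```bash
python3 -m handwheel '[[20,0,0,0.5,0,0,0],[20,0,0,1,0,0,0],[20,0,0,1,0,0,0],[20,0,0,1,0,0,0]]';python3 go.py 527.1 199.9 44 72.75
```

```text
time: 13.3
position: [527.0, 200.0, 44.1]
tool_rot: [0.472, 3.106, 0.0]
ft_force: [-3.8, -1.5, 9.2]
grip_width: 0.736
grasp_force: 45.6
t 13.3 pos [527.  200.   44.1] shift [-0.1 -0.1  0.1] turn [ 0.01  0.01 -0.02] j [ 0.28  0.63  1.74  0.    0.77 -0.99] F [-3.8 -1.5  9.2] g 0.7362055668194725 45.57830482721329
```

Contact at the expected home height (TCP 44), 9 N. Release and rise.

```bash
python3 -m handwheel '[[85,0,0,0,0,0,0],[100,0,0,0,0,0,0],[100,0,0,0,0,0,0],[100,0,0,0,0,0,0],[100,0,0,-5,0,0,0],[100,0,0,-20,0,0,0],[100,0,0,-45,0,0,0],[100,0,0,-75,0,0,0],[100,0,0,-105,0,0,0],[100,0,0,-119,0,0,0],[100,0,0,-119,0,0,0],[100,0,0,-119,0,0,0]]'
python3 - <<'E'
from h import *
print(manip.state()['position'])
im,d,p=snap('wrist','w4'); P=cloud(p,d); 
for lo,hi in((57,75),(32,75)):
    m=((P[...,2]>lo)&(P[...,2]<hi)).astype(np.uint8); m[340:]=0; m=cv2.morphologyEx(m,cv2.MORPH_OPEN,np.ones((3,3)))
    l=cv2.connectedComponents(m)[1]; Q=P[l==l[200,285]]
    print(cv2.minAreaRect(Q[:,:2].astype(np.float32)),np.median(Q[:,2]))
    A=np.c_[Q[:,:2]-Q[:,:2].mean(0),np.ones(len(Q))]; print('tilt',np.linalg.lstsq(A,Q[:,2],rcond=None)[0])
E
```

```text
time: 14.5
position: [526.6, 199.9, 161.6]
tool_rot: [-0.472, -3.105, 0.001]
ft_force: [-0.2, -0.3, -0.6]
grip_width: 0.997
grasp_force: 0.0
[526.56881987 199.88297963 161.63581865]
((526.03759765625, 200.06829833984375), (64.26028442382812, 166.43942260742188), 72.7479248046875) 64.47842321438364
tilt [1.52093304e-03 4.17561558e-04 6.44657140e+01]
((526.03759765625, 200.06829833984375), (64.26028442382812, 166.43942260742188), 72.7479248046875) 64.47842321438364
tilt [1.52093304e-03 4.17561558e-04 6.44657140e+01]
```

View pics/w4.png

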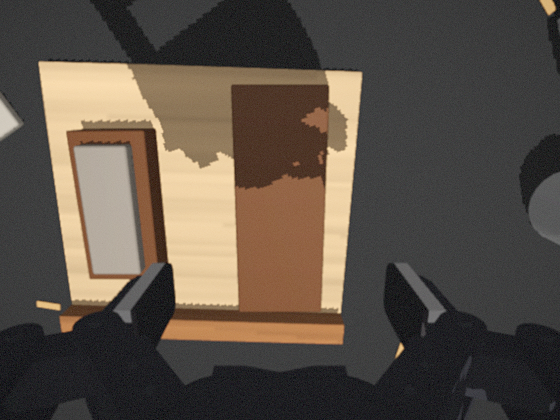

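Wrist view: the lid covers the stone on the case, from (233,86)-(328,86) to (240,311)-(322,311), flat with its top at 64.5 (65 expected). Home. Now down to grip the case itself.

```bash
python3 -m handwheel '[[100,0.3,0,10,0,0,0],[100,0.3,0,30,0,0,0],[100,0.3,0,52,0,0,0],[100,0.3,0,74,0,0,0],[100,0.3,0,94,0,0,0],[100,0.3,0,112,0,0,0],[100,0.3,0,128,0,0,0],[100,0.3,0,140,0,0,0],[100,0.3,0,146,0,0,0],[100,0.3,0,149,0,0,0],[100,0.3,0,149,0,0,0],[100,0.3,0,149,0,0,0]]'; python3 go.py 526.7 200 13 72.75
```

```text
time: 15.75
position: [527.0, 200.2, 13.8]
tool_rot: [0.472, 3.105, 0.001]
ft_force: [0.3, 0.3, 0.8]
grip_width: 1.004
grasp_force: 0.0
t 15.75 pos [527.  200.2  13.8] shift [ 0.2 -0.3  0.8] turn [ 0.03  0.04 -0.02] j [ 0.28  0.68  1.75 -0.    0.71 -0.99] F [0.3 0.3 0.8] g 1.0043097107906 0.0
```

```bash
python3 -m handwheel '[[90,0,0,0.5,0,0,0],[85,0,0,0.5,0,0,0],[80,0,0,0.5,0,0,0],[75,0,0,0.5,0,0,0],[60,0,0,0.5,0,0,0],[40,0,0,0.5,0,0,0],[20,0,0,0.5,0,0,0],[20,0,0,0.5,0,0,0],[20,0,0,0.5,0,0,0]]' 90; python3 go.py 526.7 200 13 72.75
```

```text
time: 16.65
position: [526.8, 200.1, 13.6]
tool_rot: [0.472, 3.106, 0.0]
ft_force: [-4.0, -1.3, 9.4]
grip_width: 0.779
grasp_force: 101.8
t 16.65 pos [526.8 200.1  13.6] shift [ 0.1 -0.1  0.6] turn [ 0.    0.01 -0.02] j [ 0.28  0.68  1.75 -0.    0.71 -0.99] F [-4.  -1.3  9.4] g 0.7791362498343217 101.8466591835022
```

The opening is 4 mm wider than on the lid, so the pads are on the case wood. Lift gently by 115-120 mm.

```bash
python3 -m handwheel '[[20,0,0,-1,0,0,0],[20,0,0,-3,0,0,0],[20,0,0,-7,0,0,0],[20,0,0,-13,0,0,0],[20,0,0,-21,0,0,0],[20,0,0,-30,0,0,0],[20,0,0,-40,0,0,0],[20,0,0,-50,0,0,0],[20,0,0,-60,0,0,0],[20,0,0,-70,0,0,0],[20,0,0,-80,0,0,0],[20,0,0,-90,0,0,0]]'; python3 -m handwheel '[[20,0,0,-9,0,0,0],[20,0,0,-16,0,0,0],[20,0,0,-21,0,0,0],[20,0,0,-25,0,0,0],[20,0,0,-28,0,0,0],[20,0,0,-29.5,0,0,0],[20,0,0,-30,0,0,0],[20,0,0,-30,0,0,0],[20,0,0,-30,0,0,0],[20,0,0,-30,0,0,0],[20,0,0,-30,0,0,0],[20,0,0,-30,0,0,0]]'
python3 - <<'E'
from h import *
print(manip.state()['position'],manip.state()['ft_force'])
im,d,p=snap('side','side2'); a=im[60:250,180:370]; cv2.imwrite('pics/s2c.png',cv2.resize(a,None,fx=3,fy=3,interpolation=cv2.INTER_CUBIC)[:,:,::-1])
im,d,p=snap('wrist','w5'); P=cloud(p,d)
m=((P[...,2]>170)&(P[...,2]<195)).astype(np.uint8); m[300:]=0; m=cv2.morphologyEx(m,cv2.MORPH_OPEN,np.ones((3,3)))
l=cv2.connectedComponents(m)[1]; Q=P[l==l[200,285]]; A=np.c_[Q[:,:2]-Q[:,:2].mean(0),np.ones(len(Q))]; print('tilt',np.linalg.lstsq(A,Q[:,2],rcond=None)[0])
E
```

```text
time: 17.85
position: [526.6, 200.1, 103.6]
tool_rot: [-0.472, -3.106, 0.0]
ft_force: [-0.1, 0.5, -7.4]
grip_width: 0.776
grasp_force: 101.5
time: 19.05
position: [526.7, 200.1, 132.7]
tool_rot: [-0.472, -3.106, 0.0]
ft_force: [0.0, -0.3, -6.6]
grip_width: 0.782
grasp_force: 101.5
[526.68244426 200.0917811  132.7415281 ] [ 0.02050778 -0.28209139 -6.60258651]
tilt [-2.90894095e-03  1.43713497e-03  1.83431585e+02]
```

View pics/s2c.png

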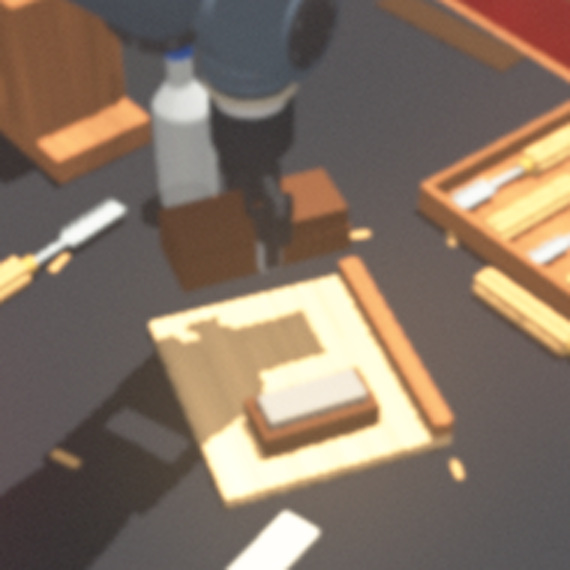

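Crop: the closed case is held level with its lid on, clear above the board; lid top at 183.5 puts the underside at about 133, roughly 118 above the board. Its centre is about 68 from the board's. Hold for 2.6 s.

```bash
for i in 1 2 3; do python3 -m handwheel '[[20,0,0,0,0,0,0],[20,0,0,0,0,0,0],[20,0,0,0,0,0,0],[20,0,0,0,0,0,0],[20,0,0,0,0,0,0],[20,0,0,0,0,0,0],[20,0,0,0,0,0,0],[20,0,0,0,0,0,0],[20,0,0,0,0,0,0],[20,0,0,0,0,0,0]]'; done
python3 - <<'E'
from station import manip
print(manip.sign_off())
E
```

```text
time: 20.15
position: [526.7, 200.1, 132.8]
tool_rot: [0.472, 3.106, -0.0]
ft_force: [0.7, 0.3, -7.4]
grip_width: 0.772
grasp_force: 101.5
time: 21.15
position: [526.7, 200.1, 132.8]
tool_rot: [0.472, 3.106, -0.0]
ft_force: [0.4, -1.5, -6.2]
grip_width: 0.778
grasp_force: 101.5
time: 22.15
position: [526.7, 200.1, 132.8]
tool_rot: [-0.472, -3.106, 0.0]
ft_force: [-0.1, -0.6, -6.8]
grip_width: 0.778
grasp_force: 101.5
the job is handed in; nothing more can be done
None
```

I set the large lid home on the large case and lifted the closed case by its wood to about 118 mm above the board. I held it level and still for 3 s, and handed the job in at 22 s with the arm still holding it; sign-off returned no verdict.

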